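# Mesh the camera slider's drive clutch and wind the carriage to its stop

### The job

The round hand knob on the camera slider is up in neutral. Ease it down until its teeth drop into mesh and it goes fully home, never forcing tooth against tooth: rock it a little to and fro under a light push so that the teeth find each other. Then use the knob to wind the camera carriage away until it rests gently against the rubber buffer of the end stop, and let go, leaving the knob down in mesh. Leave the camera, its carriage and the other gear untouched.

Things in the scene. Friction and masses are not known exactly. Their poses are not given: they have to be found in the camera images.
- slider: Camera slider fixed on the table: a dark drive housing 96 x 100 mm, top 52 mm above the table, with the black hand knob on it, and two black rails that run 400 mm from it to an end plate. Origin on the table under the knob's axis; +y runs along the rails away from the knob, z up. Inside a low collar (42 mm across, top 62.5 mm above the table) a ring of six teeth is hidden under the knob.
- clutch_grip (a point): Centre (half-way up) of the round black fluted hand knob, 46 mm in diameter, 30 mm high, upright axis; grip it round its rim. It turns freely and endlessly and slides up and down its spindle with about 2 N of friction, so it stays where it is left. Raised (neutral), this point is 90 to 92 mm above the table; fully home 81 mm. Six steel teeth under it fit the gaps of the hidden ring.
- clutch (a joint): How far the knob is pushed down (m): 0 to 0.002 raised, 0.011 fully home on its shoulder. Its teeth meet the tops of the ring's teeth at about 0.006; unless they are in mesh it is stopped before 0.0096.
- ring: Hidden toothed ring in the collar, geared to the carriage, held up by a spring. On the tops of the teeth it pushes back 2 N at first touch, then 3.5 N per mm, solid after 3.5 mm; in mesh it springs up and only the knob's 2 N remains. Teeth every 60 degrees, 0.06 rad play each way; their phase at the start is unknown and never in mesh. Over 18 N on the teeth, pressing or winding, damages them.
- carriage (a joint): Travel of the camera carriage along the rails (m), growing away from the knob; it just touches the buffer at 0.024. In mesh, turning the knob clockwise seen from above moves the carriage away from the knob, 20 mm per radian. The carriage's friction is about 3.5 N (0.07 N m at the knob), so it stays where it is left.
- trolley: The carriage: a flat aluminium plate (98 x 90 mm, 13 mm thick, top 59 mm above the table) that carries a black camera with a satin aluminium wide-angle lens, 200 mm high over all. Origin at the middle of the plate's top edge on the side facing the end stop.
- buffer_face (a point): Point 59 mm above the table in the plane of the free face of the black rubber buffer (16 mm in diameter) on the aluminium end stop clamped across the rails, on the far side of the carriage from the knob. The buffer yields 1.5 N per mm.
- drybox: Bystander: amber plastic dry box, 191 x 131 x 91 mm and a carrying handle on its lid, standing beside the slider. Origin at the centre of its underside.
- tripod: Bystander: stainless tabletop tripod folded short, 165 mm long, 31 mm thick, lying along its x axis; origin under its middle.
- wrench: Bystander: green plastic filter wrench, an open ring 80 mm across with a handle, 7 mm thick, lying flat; origin at the ring's centre on the underside.
- bodycap: Bystander: black silicone body cap, a disc 62 mm in diameter and 11 mm thick, lying flat; origin at the centre of its underside.

How it is judged:
On the way, in this order (a step that is already met when the one before it is completed fails the run):
1. the knob is fully home, its teeth in mesh, the carriage still short of the buffer (value of joint clutch above 0.0102 m and value of joint carriage below 0.0215 m), for 0.2 s.
2. the carriage is wound up to the buffer (value of joint clutch above 0.0102 m and value of joint carriage above 0.0225 m), for 0.2 s.
At the end, for the whole second after the job is handed in: The knob is fully home in mesh (within 0.8 mm of its shoulder) and the carriage stands still against the rubber buffer (not more than 1.5 mm short of touching it, buffer squeezed by less than 4.5 mm) (all of step 2 and value of joint carriage below 0.0285 m and velocity of joint carriage between -0.003 and 0.003 m/s).
It fails at once if the clutch teeth are forced: more than 18 N on the toothed ring (contact force between ring and anything else above 18 N).
It fails at once if the rubber buffer is squeezed by 4.5 mm or more (value of joint carriage above 0.0285 m).
It fails at once if the carriage or camera is touched by the robot (contact force between trolley and the arm above 1 N or contact force between trolley and the fingers above 1 N).
It fails at once if the dry box, tripod, filter wrench or body cap is moved by more than 15 mm (distance of any of drybox, tripod, wrench, bodycap from where it was at the start of the episode above 0.015 m).
It also fails if it takes over 67 s, if anything falls off the work surface, if the arm or the gripper's body presses on something with over 40 N, if the wrist force passes 120 N, or if a joint passes its speed limit or range.

### The arm

A 6-joint arm with a two-finger parallel gripper is mounted at the origin on the work surface. World frame = base frame: x ahead of the robot, y to its left, z up, the work surface at z = 0. Lengths are in m, angles in rad, forces in N, time in s.
With the tool pointing down it reaches from about 0.4 to 0.825 m from the base axis. Payload 7 kg.
Tool frame: the origin (TCP) lies between the finger pads; the fingertips stand 25 mm ahead of it and the grasp point (between the pads) lies 6 mm ahead of it; z points along the fingers, y is the direction in which the jaws open and shut (so a half turn about z gives the same grasp; the last joint's range is limited). The gripper opens to 85 mm and grips with 20 to 120 N. Pads are 22 mm wide; open, the fingers measure 114 mm over their backs; the gripper's body (76 mm by 85 mm) begins 54 mm behind the grasp point. The pads swing forward as they close: fully open they stand 13 mm farther back than shut.
Start: joints at [1.589, 0.359, 0.012, 0, -1.224, -0.288], TCP at [0.18, 0.651, 0.226] pointing down, gripper open.
Joint ranges: [-3.07, 3.07], [-1.43, 2.12], [-1.02, 1.25], [-3.03, 1.67], [-3.05, -0], [-3.03, 3.03]. Speed limits (rad/s): [2.39, 2.39, 3.01, 3.14, 3.14, 3.14].

### API

Orientations are given as a rotation vector (axis times angle).
In Python, from plant import get_obs, get_image, close_job gives the robot as it stands.
- The arm moves only by the tool jog_arm, never from a script. Its argument "motion" is a list that holds one entry, the list of rows, each a list of 7 numbers: the shift along the tool's x, y, z in cm, then the turn, a rotation vector about the tool's x, y, z in degrees, then the opening, from 0 (shut) to 1 (fully open). In form: [[[x, y, z, rx, ry, rz, gripper], ...]]. A call has 1 to 8 rows; each row shifts and turns the commanded pose from where the row before left it, along the tool's axes as they then stand; what a row does not reach is not made up. A row lasts 1/12 s, in which the tool goes at most 41.7 mm and 7.16 degrees, less where a joint would pass 70% of its speed; a pose out of reach is approached as far as the arm can. A call with a gripper value outside its range is refused whole. The fingers move at their own pace and stop on an object; "force" is the grip in N (left out, the last holds). Time passes only in rows, so rows that do not move let the fingers close. It gives the time, the measured TCP pose, the force and the opening at its end, in the units of the state.
- get_obs(): the state, without advancing time (a new reading comes with each control period).
- get_image(name): name is "scene" or "top" or "wrist"; returns a dict with "frame" (420x560x3 uint8, blue, green, red), "vfov" (degrees; the focal length in pixels is half the picture's height over the tangent of half this angle, whatever the lens; pixels are square), "cx", "cy" (the principal point, pixels), "origin" and "orientation" of the camera in the world; the wrist camera has in their place "tool_from_camera" (4x4, takes a point from camera to tool coordinates, whose origin is the TCP and whose axes are the flange's). Camera axes: x right, y up, looking along -z (the intrinsics and any distortion apply to the point x, -y, -z); pixel columns grow to the right and rows downward; lengths in m; the calibration is good to about 2 mm. The wrist camera is an equidistant fisheye: a pixel r from the principal point sees the ray r / f radians off the axis. A picture is of the moment at which its call begins: read the wrist's pose just before it. There is no depth.
- close_job(): hands the job in, once; it reports no verdict.
The state is a dict: "t": time; "joints": joint angles; "dq": joint speeds; "joint_efforts": joint torques, N m; "position": TCP position; "ee_rot": TCP orientation; "ft_force": force on the tool from outside, world axes, zero at the start; "ft_torque": the same for the moment, N m; "finger_gap": finger opening in m.
Only numpy, scipy, OpenCV 4.12 (cv2) and the standard library are available. Lean on these libraries where they do the work, as an engineer would, in place of code of your own. Each camera call takes 0.05 s, during which the arm holds its last target. There are 200 camera calls.

## Working session

There is one attempt and no reset: what is moved stays moved. The work goes in short steps, Python scripts to look and compute and a tool call to move; the robot and the scene stay as the last step left them, time stands still between calls to the robot, and variables do not carry over. Pictures are saved under pics/ and viewed, about 8 in all and at most 12, crops included, and the job is handed in when it is done.

Besides the shell and the picture viewer there is one more tool, called after "Call:" by a JSON object that holds its "name" and its "arguments". jog_arm: Moves the arm, as the interface text tells. Its arguments: {"type":"object","properties":{"motion":{"type":"array"},"force":{"type":"number"}},"required":["motion"]}

```bash
ls; mkdir -p pics; cat > h.py <<'E'
import numpy as np,cv2
from scipy.spatial.transform import Rotation as R
from plant import get_obs,get_image,close_job
def ray(im,u,v,obs=None):
    f=210/np.tan(np.radians(im['vfov'])/2); x=(u-im['cx']);y=(v-im['cy'])
    if 'tool_from_camera' in im:
        r=np.hypot(x,y);th=r/f;d=np.array([x/r*np.sin(th),-y/r*np.sin(th),-np.cos(th)]) if r>0 else np.array([0,0,-1.])
        T=np.array(im['tool_from_camera']);Rw=R.from_rotvec(obs['ee_rot']).as_matrix()
        return np.array(obs['position'])+Rw@T[:3,3],Rw@T[:3,:3]@d
    o=np.array(im['orientation']);M=o if o.shape==(3,3) else (R.from_rotvec(o).as_matrix() if o.size==3 else R.from_quat(o).as_matrix())
    return np.array(im['origin']),M@np.array([x/f,-y/f,-1])
def onz(im,u,v,z,obs=None):
    o,d=ray(im,u,v,obs);return o+d*(z-o[2])/d[2]
E
python3 - <<'E'
from h import *
o=get_obs();print(o)
for n in ['scene','top','wrist']:
    im=get_image(n);cv2.imwrite(f'pics/{n}0.png',im['frame']);print(n,{k:v for k,v in im.items() if k!='frame'})
E
```

```text
pics
{'t': 0.0, 'joints': array([ 1.58910295e+00,  3.59390559e-01,  1.10297981e-02, -3.65479576e-04,
       -1.22409398e+00, -2.88097791e-01]), 'dq': array([ 3.34188118e-05,  1.07183218e-04, -4.21846227e-04,  1.37296581e-03,
       -4.53363934e-04,  2.22317443e-04]), 'joint_efforts': array([ 1.04140476e-03, -5.83324742e+01,  2.93418682e+01,  6.93685591e+00,
       -6.00621031e-03,  1.85542547e-05]), 'position': array([0.17979966, 0.65008617, 0.2247459 ]), 'ee_rot': array([ 3.11135012e+00, -4.22469050e-01, -1.35840727e-04]), 'ft_force': array([-1.14742465, -0.06656389, -0.19422965]), 'ft_torque': array([-0.05489477,  0.02444062, -0.0015424 ]), 'finger_gap': 0.08537215742610262}
scene {'vfov': 49.37642995962108, 'cx': 276.5518693144038, 'cy': 212.60455896451575, 'origin': array([ 1.15920187, -0.70028083,  0.68972001]), 'orientation': array([0.94187415, 0.33972967, 0.64879781])}
top {'vfov': 44.593916563646054, 'cx': 286.96256984077286, 'cy': 213.77006834900752, 'origin': array([0.36273009, 0.0030988 , 1.34362618]), 'orientation': array([ 0.12598744, -0.12325849, -1.58355834])}
wrist {'vfov': 65.70646984690485, 'cx': 280.68332198933683, 'cy': 217.53390465417786, 'tool_from_camera': array([[ 7.98380147e-04,  9.49022760e-01,  3.15206540e-01,
         8.12076797e-02],
       [ 9.99999274e-01, -1.04212170e-03,  6.04738868e-04,
        -7.26126127e-04],
       [ 9.02394526e-04,  3.15205829e-01, -9.49022903e-01,
        -1.47897804e-01],
       [ 0.00000000e+00,  0.00000000e+00,  0.00000000e+00,
         1.00000000e+00]])}
```

View pics/top0.png

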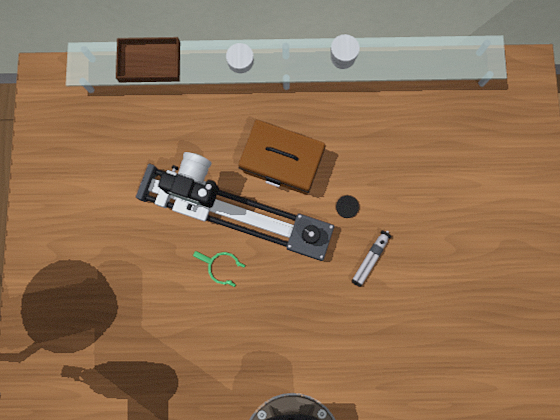

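View pics/scene0.png

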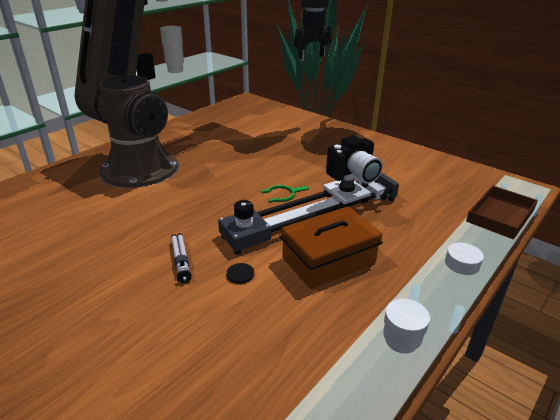

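The top view shows the knob at about (311,234) on the housing, rails running to the end plate near (147,184), the dry box at (282,155), cap (347,206), tripod (370,258) and wrench (225,268). The scene view shows the knob at (243,210).

```bash
python3 - <<'E'
from h import *
t=get_image('top');s=get_image('scene')
g=cv2.cvtColor(t['frame'],cv2.COLOR_BGR2GRAY)
c=g[215:255,290:332];c=cv2.resize(c,None,fx=8,fy=8,interpolation=cv2.INTER_CUBIC)
print(cv2.HoughCircles(c,cv2.HOUGH_GRADIENT,1,200,param1=60,param2=15,minRadius=50,maxRadius=110)) if 1 else 0
cv2.imwrite('pics/t1.png',cv2.convertScaleAbs(np.hstack([c,cv2.resize(cv2.cvtColor(s['frame'],cv2.COLOR_BGR2GRAY)[190:230,222:264],None,fx=8,fy=8)]),alpha=2.0))
k=onz(t,311,234,.106);print('knob top',k)
o,d=ray(s,243,204);print('scene ray at .106',onz(s,243,204,.106))
for uv in [(147,184)]: print('end',onz(t,*uv,.05))
for uv in [(298,211),(335,222),(326,260),(289,248)]: print(onz(t,*uv,.052)[:2])
for n,uv,z in [('cap',(347,206),.011),('box',(310,190),.09),('box',(325,150),.09),('box',(240,155),.09),('camlens',(195,170),.15)]:print(n,onz(t,*uv,z)[:2])
E
```

```text
None
knob top [ 0.50959166 -0.0539952   0.106     ]
scene ray at .106 [ 0.51255766 -0.05586169  0.106     ]
end [0.65322606 0.36405623 0.05      ]
[ 0.57569622 -0.02465828]
[ 0.54573838 -0.11831824]
[ 0.44953082 -0.09268409]
[ 4.81322774e-01 -6.66365901e-05]
cap [ 0.59368244 -0.15516682]
box [ 0.62207216 -0.05484009]
box [ 0.72460353 -0.09515773]
box [0.71521217 0.11983353]
camlens [0.66312014 0.22206908]
```

View pics/t1.png

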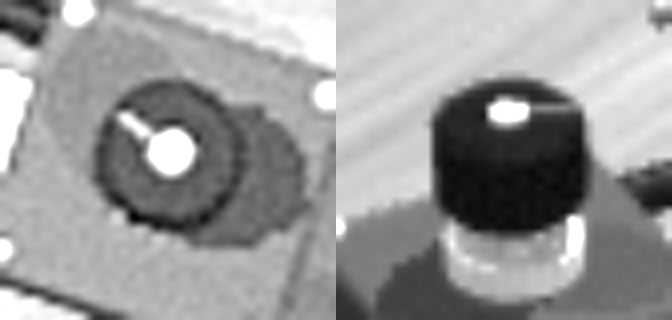

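The knob centre is confirmed at (311.4, 234) in the top view. The scene ray agrees to within 3 mm, and the knob stands raised above the collar. Next I work out the transit.

```bash
cat >> h.py <<'E'
def need(p):
    o=get_obs();M=R.from_rotvec(o['ee_rot']).as_matrix();return (M.T@(np.array(p)-o['position'])*100).round(2)
E
python3 - <<'E'
from h import *
print(need([.511,-.055,.225]));print(R.from_rotvec(get_obs()['ee_rot']).as_matrix().round(3))
E
```

```text
[50.72 59.15  0.08]
[[ 0.964 -0.267 -0.   ]
 [-0.267 -0.964 -0.001]
 [ 0.     0.001 -1.   ]]
```

Call:
{"name": "jog_arm", "arguments": {"motion": [[[2.1, 2.45, 0, 0, 0, 0, 1], [2.1, 2.45, 0, 0, 0, 0, 1], [2.1, 2.45, 0, 0, 0, 0, 1], [2.1, 2.45, 0, 0, 0, 0, 1], [2.1, 2.45, 0, 0, 0, 0, 1], [2.1, 2.45, 0, 0, 0, 0, 1], [2.1, 2.45, 0, 0, 0, 0, 1], [2.1, 2.45, 0, 0, 0, 0, 1]]], "force": 40}}

```text
t: 0.92
position: [0.29, 0.4153, 0.2258]
ee_rot: [-3.113, 0.422, 0.0]
ft_force: [1.6, 1.1, 0.2]
finger_gap: 0.0854
```

Call:
{"name": "jog_arm", "arguments": {"motion": [[[2.1, 2.45, 0, 0, 0, 0, 1], [2.1, 2.45, 0, 0, 0, 0, 1], [2.1, 2.45, 0, 0, 0, 0, 1], [2.1, 2.45, 0, 0, 0, 0, 1], [2.1, 2.45, 0, 0, 0, 0, 1], [2.1, 2.45, 0, 0, 0, 0, 1], [2.1, 2.45, 0, 0, 0, 0, 1], [2.1, 2.45, 0, 0, 0, 0, 1]]]}}

```text
t: 1.58
position: [0.3995, 0.1817, 0.226]
ee_rot: [-3.112, 0.422, -0.001]
ft_force: [0.5, 0.9, 0.5]
finger_gap: 0.0852
```

Call:
{"name": "jog_arm", "arguments": {"motion": [[[2.1, 2.45, 0, 0, 0, 0, 1], [2.1, 2.45, 0, 0, 0, 0, 1], [2.1, 2.45, 0, 0, 0, 0, 1], [2.1, 2.45, 0, 0, 0, 0, 1], [2.1, 2.45, 0, 0, 0, 0, 1], [1.0, 1.2, 0, 0, 0, 0, 1], [0, 0, 0, 0, 0, 0, 1], [0, 0, 0, 0, 0, 0, 1]]]}}

```text
t: 2.25
position: [0.4743, 0.022, 0.2255]
ee_rot: [3.112, -0.426, -0.001]
ft_force: [-0.6, -0.1, 0.5]
finger_gap: 0.0855
```

```bash
python3 - <<'E'
from h import *
o=get_obs();im=get_image('wrist');cv2.imwrite('pics/w1.png',im['frame'])
print(o['joints'].round(3),need([.511,-.055,.225]))
T=np.array(im['tool_from_camera']);Rw=R.from_rotvec(o['ee_rot']).as_matrix()
def proj(P):
    c=T[:3,:3].T@(Rw.T@(np.array(P)-o['position'])-T[:3,3]);f=210/np.tan(np.radians(im['vfov'])/2)
    v=np.array([c[0],-c[1],-c[2]]);th=np.arctan2(np.hypot(v[0],v[1]),v[2]);n=v[:2]/np.hypot(*v[:2]);return n*th*f+[im['cx'],im['cy']]
print(proj([.511,-.055,.106]))
E
```

```text
[ 0.462  0.024 -0.412 -0.    -1.135  0.836] [5.63 6.5  0.06]
[358.84326404 145.15744294]
```

View pics/w1.png

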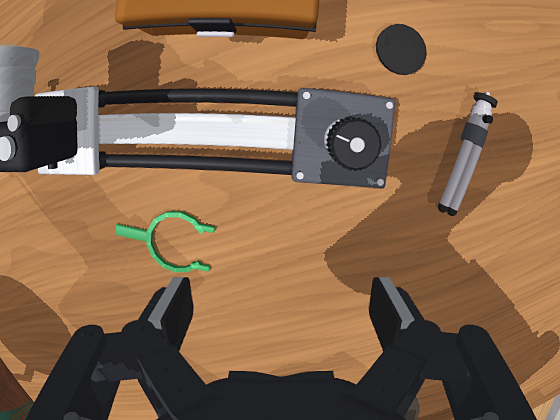

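The wrist view shows the knob cap at (357,145), against a prediction of (358.8,145.2). The fix therefore holds to about 1.5 mm, and I correct it to (0.511,-0.054).

Call:
{"name": "jog_arm", "arguments": {"motion": [[[1.4, 1.6, 0, 0, 0, 0, 1], [1.4, 1.6, 0, 0, 0, 0, 1], [1.4, 1.6, 0, 0, 0, 0, 1], [1.4, 1.6, 0, 0, 0, 0, 1], [0, 0, 0, 0, 0, 0, 1], [0, 0, 1.5, 0, 0, 0, 1], [0, 0, 2, 0, 0, 0, 1], [0, 0, 2, 0, 0, 0, 1]]]}}

```text
t: 2.97
position: [0.5113, -0.0525, 0.1706]
ee_rot: [-3.112, 0.421, -0.002]
ft_force: [0.4, 0.5, -0.1]
finger_gap: 0.0854
```

```bash
python3 -c "
from h import *
print(need([.511,-.054,.094]),get_obs()['joints'].round(3))"
```

```text
[0.   0.16 7.66] [ 0.28   0.138 -0.419 -0.    -1.012  1.022]
```

Call:
{"name": "jog_arm", "arguments": {"motion": [[[0, 0.1, 1.5, 0, 0, 0, 1], [0, 0, 1.5, 0, 0, 0, 1], [0, 0, 1.5, 0, 0, 0, 1], [0, 0, 1.5, 0, 0, 0, 1], [0, 0, 1.0, 0, 0, 0, 1], [0, 0, 0.5, 0, 0, 0, 1], [0, 0, 0, 0, 0, 0, 1], [0, 0, 0, 0, 0, 0, 1]]]}}

```text
t: 3.63
position: [0.5112, -0.0543, 0.0961]
ee_rot: [3.113, -0.421, 0.001]
ft_force: [0.6, -0.2, 0.3]
finger_gap: 0.085
```

```bash
python3 - <<'E'
from h import *
im=get_image('wrist');cv2.imwrite('pics/w2.png',im['frame']);s=get_image('scene');cv2.imwrite('pics/s2.png',cv2.resize(s['frame'][150:270,180:310],None,fx=4,fy=4,interpolation=cv2.INTER_CUBIC))
print(get_obs()['ft_force'],need([.511,-.054,.094]))
E
```

```text
[0.57156023 0.08434841 0.32580489] [-0.06 -0.02  0.26]
```

View pics/w2.png

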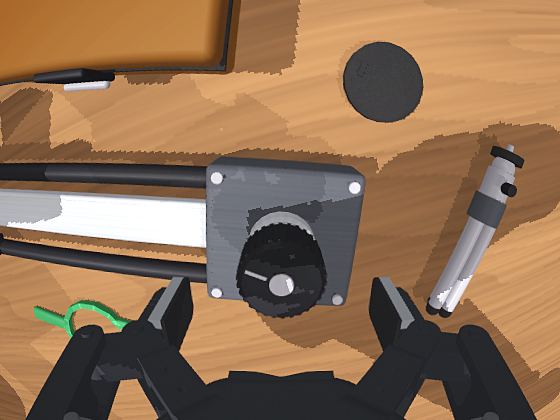

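The wrist view shows the knob cap at (282,284), midway between the pads at about 188 and 372. I close the gripper.

Call:
{"name": "jog_arm", "arguments": {"motion": [[[0, 0, 0.2, 0, 0, 0, 0], [0, 0, 0, 0, 0, 0, 0], [0, 0, 0, 0, 0, 0, 0], [0, 0, 0, 0, 0, 0, 0], [0, 0, 0, 0, 0, 0, 0], [0, 0, 0, 0, 0, 0, 0], [0, 0, 0, 0, 0, 0, 0], [0, 0, 0, 0, 0, 0, 0]]], "force": 40}}

```text
t: 4.4
position: [0.5111, -0.0545, 0.0938]
ee_rot: [-3.113, 0.422, -0.0]
ft_force: [-0.1, 2.1, 1.0]
finger_gap: 0.0428
```

```bash
cat > st.py <<'E'
from h import *
o=get_obs();print(o['position'].round(4),o['ft_force'].round(2),o['ft_torque'].round(3),'j6',o['joints'][5].round(3),round(o['finger_gap'],4),'t',o['t'])
E
python3 st.py
```

```text
[ 0.5111 -0.0545  0.0938] [-0.11  2.09  1.01] [ 0.848 -0.076 -0.011] j6 1.025 0.0428 t 4.4
```

Call:
{"name": "jog_arm", "arguments": {"motion": [[[0, 0, 0, 0, 0, 0, 0], [0, 0, 0, 0, 0, 0, 0], [0, 0, 0, 0, 0, 0, 0]]]}}

```text
t: 4.65
position: [0.5111, -0.0545, 0.0938]
ee_rot: [-3.113, 0.422, -0.001]
ft_force: [0.5, 2.9, 0.0]
finger_gap: 0.043
```

```bash
python3 st.py; python3 - <<'E'
from h import *
w=get_image('wrist')['frame'];s=get_image('scene')['frame']
cv2.imwrite('pics/g3.png',np.hstack([w[200:420,130:430],cv2.resize(s[160:234,195:295],(300,220),interpolation=cv2.INTER_CUBIC)]))
E
```

```text
[ 0.5111 -0.0545  0.0938] [0.48 2.87 0.01] [ 1.019 -0.165 -0.063] j6 1.025 0.043 t 4.65
```

View pics/g3.png

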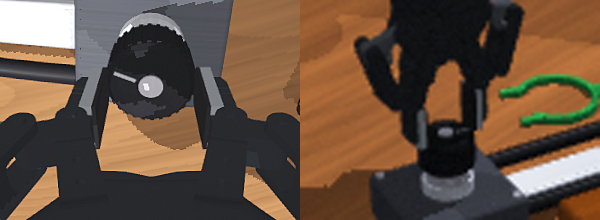

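The knob sits between both pads with its cap centred, and it is still up above the collar. I take off the side load, then start down.

Call:
{"name": "jog_arm", "arguments": {"motion": [[[0, -0.04, 0, 0, 0, 0, 0], [0, 0, 0, 0, 0, 0, 0], [0, 0, 0, 0, 0, 0, 0]]]}}

```text
t: 5.0
position: [0.511, -0.0544, 0.0937]
ee_rot: [3.113, -0.422, -0.0]
ft_force: [0.4, 0.5, 1.1]
finger_gap: 0.043
```

Call:
{"name": "jog_arm", "arguments": {"motion": [[[0, 0, 0.05, 0, 0, 0, 0], [0, 0, 0.05, 0, 0, 0, 0], [0, 0, 0.05, 0, 0, 0, 0], [0, 0, 0.05, 0, 0, 0, 0], [0, 0, 0, 0, 0, 0, 0], [0, 0, 0, 0, 0, 0, 0]]]}}

```text
t: 5.5
position: [0.511, -0.0544, 0.0916]
ee_rot: [3.113, -0.423, -0.0]
ft_force: [1.4, -0.7, -1.3]
finger_gap: 0.043
```

```bash
python3 st.py
```

```text
[ 0.511  -0.0544  0.0916] [ 1.41 -0.66 -1.3 ] [-0.169 -0.48   0.048] j6 1.024 0.043 t 5.5
```

Call:
{"name": "jog_arm", "arguments": {"motion": [[[0, 0, 0.05, 0, 0, 0, 0], [0, 0, 0.05, 0, 0, 0, 0], [0, 0, 0, 0, 0, 0, 0]]]}}

```text
t: 5.75
position: [0.511, -0.0544, 0.0906]
ee_rot: [3.113, -0.423, -0.0]
ft_force: [1.9, -0.2, 0.1]
finger_gap: 0.0427
```

Call:
{"name": "jog_arm", "arguments": {"motion": [[[0, 0, 0.05, 0, 0, 0, 0], [0, 0, 0.05, 0, 0, 0, 0]]]}}

```text
t: 5.92
position: [0.5111, -0.0544, 0.0899]
ee_rot: [3.113, -0.422, 0.0]
ft_force: [-0.4, -0.7, 4.8]
finger_gap: 0.0427
```

Call:
{"name": "jog_arm", "arguments": {"motion": [[[0, 0, 0.05, 0, 0, 0, 0], [0, 0, 0, 0, 0, 0, 0]]]}}

```text
t: 6.08
position: [0.5111, -0.0544, 0.0894]
ee_rot: [3.113, -0.422, 0.0]
ft_force: [-0.3, -1.1, 4.2]
finger_gap: 0.0427
```

Call:
{"name": "jog_arm", "arguments": {"motion": [[[0, 0, 0, 0, 0, 0, 0], [0, 0, 0, 0, 0, 0, 0]]]}}

```text
t: 6.25
position: [0.5111, -0.0544, 0.0895]
ee_rot: [3.113, -0.422, 0.0]
ft_force: [-1.0, -0.2, 5.2]
finger_gap: 0.0429
```

Call:
{"name": "jog_arm", "arguments": {"motion": [[[0, 0, 0.05, 0, 0, 0, 0], [0, 0, 0, 0, 0, 0, 0]]]}}

```text
t: 6.42
position: [0.5112, -0.0544, 0.089]
ee_rot: [3.113, -0.422, 0.001]
ft_force: [-1.0, -0.9, 6.7]
finger_gap: 0.0429
```

Call:
{"name": "jog_arm", "arguments": {"motion": [[[0, 0, 0, 0, 0, 0, 0], [0, 0, 0, 0, 0, 0, 0]]]}}

```text
t: 6.58
position: [0.5111, -0.0544, 0.089]
ee_rot: [3.113, -0.422, 0.0]
ft_force: [-0.8, -0.4, 6.5]
finger_gap: 0.043
```

On the tooth tops with a light push of about 6.6 N. I start rocking.

Call:
{"name": "jog_arm", "arguments": {"motion": [[[0, 0, 0, 0, 0, 2, 0], [0, 0, 0, 0, 0, 2, 0], [0, 0, 0, 0, 0, 2, 0], [0, 0, 0, 0, 0, 0, 0]]]}}

```text
t: 6.92
position: [0.5112, -0.0543, 0.089]
ee_rot: [-3.086, 0.588, -0.001]
ft_force: [-1.1, -0.7, 6.6]
finger_gap: 0.0428
```

Call:
{"name": "jog_arm", "arguments": {"motion": [[[0, 0, 0, 0, 0, 2, 0], [0, 0, 0, 0, 0, 2, 0], [0, 0, 0, 0, 0, 2, 0], [0, 0, 0, 0, 0, 0, 0]]]}}

```text
t: 7.25
position: [0.5112, -0.0543, 0.089]
ee_rot: [-3.051, 0.749, -0.001]
ft_force: [0.4, -0.1, 5.2]
finger_gap: 0.0433
```

```bash
python3 st.py
```

```text
[ 0.5112 -0.0543  0.089 ] [ 0.35 -0.13  5.24] [-0.199  0.254  0.012] j6 0.813 0.0433 t 7.25
```

Call:
{"name": "jog_arm", "arguments": {"motion": [[[0, 0, 0, 0, 0, 2, 0], [0, 0, 0, 0, 0, 2, 0], [0, 0, 0, 0, 0, 2, 0], [0, 0, 0, 0, 0, 0, 0]]]}}

```text
t: 7.58
position: [0.5112, -0.0543, 0.089]
ee_rot: [-3.008, 0.907, -0.001]
ft_force: [0.6, -0.7, 6.1]
finger_gap: 0.043
```

Call:
{"name": "jog_arm", "arguments": {"motion": [[[0, 0, 0, 0, 0, 2, 0], [0, 0, 0, 0, 0, 2, 0], [0, 0, 0, 0, 0, 2, 0], [0, 0, 0, 0, 0, 0, 0]]]}}

```text
t: 7.92
position: [0.5112, -0.0543, 0.089]
ee_rot: [-2.956, 1.064, -0.001]
ft_force: [-2.1, -0.1, 5.7]
finger_gap: 0.0427
```

```bash
python3 st.py
```

```text
[ 0.5112 -0.0543  0.089 ] [-2.06 -0.11  5.7 ] [-0.106  0.161 -0.002] j6 0.603 0.0427 t 7.9167
```

Call:
{"name": "jog_arm", "arguments": {"motion": [[[0, 0, 0, 0, 0, 2, 0], [0, 0, 0, 0, 0, 2, 0], [0, 0, 0, 0, 0, 2, 0], [0, 0, 0, 0, 0, 0, 0]]]}}

```text
t: 8.25
position: [0.5111, -0.0542, 0.0886]
ee_rot: [-2.896, 1.216, -0.0]
ft_force: [1.9, -1.0, 0.2]
finger_gap: 0.0429
```

Call:
{"name": "jog_arm", "arguments": {"motion": [[[0, 0, 0, 0, 0, 2, 0], [0, 0, 0, 0, 0, 2, 0], [0, 0, 0, 0, 0, 2, 0], [0, 0, 0, 0, 0, 0, 0]]]}}

```text
t: 8.58
position: [0.5111, -0.0542, 0.0885]
ee_rot: [-2.83, 1.364, -0.0]
ft_force: [1.4, 0.1, 0.4]
finger_gap: 0.043
```

```bash
python3 st.py
```

```text
[ 0.5111 -0.0542  0.0885] [1.37 0.08 0.35] [-0.015 -0.632 -0.018] j6 0.396 0.043 t 8.5833
```

The push-back fell from 6 N to about 0 between 24 and 30 degrees, so the teeth are in mesh. I back off a little into the play and press home in small steps.

Call:
{"name": "jog_arm", "arguments": {"motion": [[[0, 0, 0, 0, 0, -2, 0], [0, 0, 0.05, 0, 0, -1, 0], [0, 0, 0.05, 0, 0, 0, 0], [0, 0, 0, 0, 0, 0, 0]]]}}

```text
t: 8.92
position: [0.5111, -0.0542, 0.0876]
ee_rot: [-2.865, 1.289, -0.0]
ft_force: [1.4, 0.6, -0.5]
finger_gap: 0.0427
```

Call:
{"name": "jog_arm", "arguments": {"motion": [[[0, 0, 0.05, 0, 0, 0, 0], [0, 0, 0.05, 0, 0, 0, 0], [0, 0, 0, 0, 0, 0, 0]]]}}

```text
t: 9.17
position: [0.5111, -0.0542, 0.0866]
ee_rot: [-2.865, 1.289, -0.0]
ft_force: [1.9, 0.5, -0.4]
finger_gap: 0.0431
```

Call:
{"name": "jog_arm", "arguments": {"motion": [[[0, 0, 0.05, 0, 0, 0, 0], [0, 0, 0, 0, 0, 0, 0]]]}}

```text
t: 9.33
position: [0.5111, -0.0542, 0.0861]
ee_rot: [-2.865, 1.289, -0.0]
ft_force: [2.0, 0.3, 0.4]
finger_gap: 0.0426
```

Call:
{"name": "jog_arm", "arguments": {"motion": [[[0, 0, 0.05, 0, 0, 0, 0], [0, 0, 0, 0, 0, 0, 0]]]}}

```text
t: 9.5
position: [0.5111, -0.0542, 0.0857]
ee_rot: [-2.865, 1.289, -0.0]
ft_force: [2.3, -0.1, -0.3]
finger_gap: 0.043
```

Call:
{"name": "jog_arm", "arguments": {"motion": [[[0, 0, 0.03, 0, 0, 0, 0], [0, 0, 0, 0, 0, 0, 0]]]}}

```text
t: 9.67
position: [0.5112, -0.0543, 0.0856]
ee_rot: [-2.865, 1.289, -0.0]
ft_force: [1.5, 0.5, 1.8]
finger_gap: 0.0432
```

Call:
{"name": "jog_arm", "arguments": {"motion": [[[0, 0, 0.03, 0, 0, 0, 0], [0, 0, 0, 0, 0, 0, 0]]]}}

```text
t: 9.83
position: [0.5112, -0.0543, 0.0855]
ee_rot: [-2.865, 1.289, -0.001]
ft_force: [0.4, 1.0, 5.0]
finger_gap: 0.0428
```

Call:
{"name": "jog_arm", "arguments": {"motion": [[[0, 0, 0.03, 0, 0, 0, 0], [0, 0, 0, 0, 0, 0, 0]]]}}

```text
t: 10.0
position: [0.5112, -0.0543, 0.0854]
ee_rot: [-2.865, 1.289, -0.001]
ft_force: [0.2, 0.6, 7.4]
finger_gap: 0.0424
```

It is now stiff at z = 0.0855 with no tooth spring before it, so the knob is home on its shoulder. I hold here, then check the carriage and buffer in the images.

Call:
{"name": "jog_arm", "arguments": {"motion": [[[0, 0, 0, 0, 0, 0, 0], [0, 0, 0, 0, 0, 0, 0], [0, 0, 0, 0, 0, 0, 0], [0, 0, 0, 0, 0, 0, 0]]]}}

```text
t: 10.33
position: [0.5113, -0.0543, 0.0854]
ee_rot: [-2.865, 1.289, -0.001]
ft_force: [-0.0, 1.1, 6.6]
finger_gap: 0.0428
```

```bash
python3 st.py; python3 - <<'E'
from h import *
t=get_image('top')['frame'];s=get_image('scene')['frame'];cv2.imwrite('pics/tb.png',t);cv2.imwrite('pics/sb.png',s)
r=lambda a:cv2.resize(a,(400,320),interpolation=cv2.INTER_CUBIC)
cv2.imwrite('pics/c7.png',np.hstack([r(t[155:219,130:210]),r(s[150:214,325:405])]))
E
```

```text
[ 0.5113 -0.0543  0.0854] [-0.01  1.1   6.55] [ 0.426  0.122 -0.004] j6 0.448 0.0428 t 10.3333
```

View pics/c7.png

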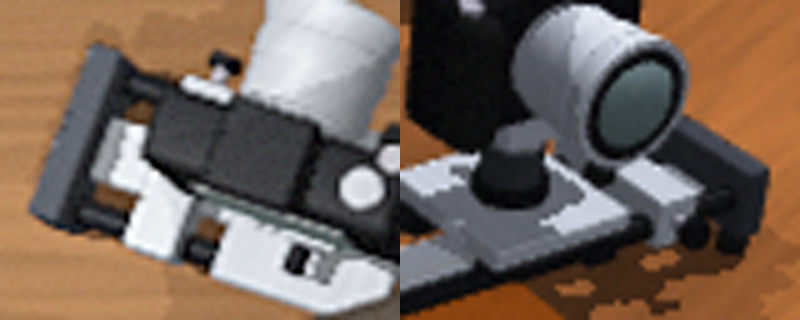

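In the top crop the end stop is at about (120,195), with a gap of some 13 mm to the plate edge at (215,245), and the camera hides the buffer. I will feel for the buffer by wrist torque while winding.

Call:
{"name": "jog_arm", "arguments": {"motion": [[[0, 0, 0, 0, 0, 2, 0], [0, 0, 0, 0, 0, 2, 0], [0, 0, 0, 0, 0, 2, 0], [0, 0, 0, 0, 0, 2, 0]]]}}

```text
t: 10.77
position: [0.5113, -0.0543, 0.0854]
ee_rot: [-2.767, 1.488, -0.001]
ft_force: [-0.3, 1.0, 6.2]
finger_gap: 0.0428
```

```bash
cat >> st.py <<'E'
print('eff6',o['joint_efforts'][5].round(4))
E
cat > tv.py <<'E'
from h import *
t=get_image('top')['frame'];a=cv2.cvtColor(cv2.imread('pics/tb.png'),6);b=cv2.cvtColor(t,6)
(x,y)=(150,150);T=a[150:222,158:218]
U=4;m=cv2.matchTemplate(cv2.resize(b[140:232,138:226],None,fx=U,fy=U,interpolation=2),cv2.resize(T,None,fx=U,fy=U,interpolation=2),cv2.TM_CCOEFF_NORMED)
_,v,_,l=cv2.minMaxLoc(m);d=np.array(l)/U-[20,10];print('carriage shift px',d,v,'mm',np.hypot(*d)*1.24/512.2*1000)
E
python3 st.py;python3 tv.py
```

```text
[ 0.5113 -0.0543  0.0854] [-0.26  1.04  6.23] [0.474 0.095 0.06 ] j6 0.307 0.0428 t 10.7667
eff6 0.6124
carriage shift px [-0.25  0.  ] 0.9946818351745605 mm 0.6052323311206559
```

Call:
{"name": "jog_arm", "arguments": {"motion": [[[0, 0, 0, 0, 0, 2, 0], [0, 0, 0, 0, 0, 2, 0], [0, 0, 0, 0, 0, 2, 0], [0, 0, 0, 0, 0, 2, 0]]]}}

```text
t: 11.15
position: [0.5113, -0.0543, 0.0854]
ee_rot: [-2.656, 1.677, -0.001]
ft_force: [-0.8, 1.5, 6.2]
finger_gap: 0.0428
```

```bash
python3 st.py;python3 tv.py
```

```text
[ 0.5113 -0.0543  0.0854] [-0.78  1.53  6.23] [0.542 0.098 0.088] j6 0.168 0.0428 t 11.15
eff6 0.6149
carriage shift px [-1.   -0.25] 0.9722739458084106 mm 2.4954368292492672
```

Call:
{"name": "jog_arm", "arguments": {"motion": [[[0, 0, 0, 0, 0, 2, 0], [0, 0, 0, 0, 0, 2, 0], [0, 0, 0, 0, 0, 2, 0]]]}}

```text
t: 11.45
position: [0.5113, -0.0542, 0.0854]
ee_rot: [-2.565, 1.814, -0.001]
ft_force: [0.3, 1.3, 5.9]
finger_gap: 0.0431
```

```bash
python3 st.py;python3 tv.py
```

```text
[ 0.5113 -0.0542  0.0854] [0.32 1.34 5.93] [0.541 0.015 0.116] j6 0.063 0.0431 t 11.45
eff6 0.6235
carriage shift px [-2.   -0.75] 0.9533876180648804 mm 5.1711073038821445
```

Call:
{"name": "jog_arm", "arguments": {"motion": [[[0, 0, 0, 0, 0, 1.5, 0], [0, 0, 0, 0, 0, 1.5, 0], [0, 0, 0, 0, 0, 1, 0]]]}}

```text
t: 11.75
position: [0.5114, -0.0542, 0.0855]
ee_rot: [-2.5, 1.902, -0.001]
ft_force: [0.3, 1.5, 7.3]
finger_gap: 0.0429
```

```bash
python3 st.py
```

```text
[ 0.5114 -0.0542  0.0855] [0.27 1.47 7.27] [ 0.517  0.043 -0.005] j6 -0.007 0.0429 t 11.75
eff6 0.1245
```

Call:
{"name": "jog_arm", "arguments": {"motion": [[[0, 0, 0, 0, 0, 1.5, 0], [0, 0, 0, 0, 0, 1.5, 0], [0, 0, 0, 0, 0, 1, 0]]]}}

```text
t: 12.0
position: [0.5114, -0.0542, 0.0854]
ee_rot: [-2.432, 1.988, -0.001]
ft_force: [1.0, 1.7, 6.4]
finger_gap: 0.0431
```

```bash
python3 st.py;python3 - <<'E'
from h import *
t=get_image('top')['frame'];s=get_image('scene')['frame']
r=lambda a:cv2.resize(a,(400,320),interpolation=cv2.INTER_CUBIC)
cv2.imwrite('pics/c8.png',np.hstack([r(t[155:219,130:210]),r(s[150:214,325:405])]))
E
python3 tv.py
```

```text
[ 0.5114 -0.0542  0.0854] [0.98 1.73 6.44] [ 0.599 -0.095  0.149] j6 -0.076 0.0431 t 12.0
eff6 0.121
carriage shift px [-3. -1.] 0.9251606464385986 mm 7.655650719657927
```

View pics/c8.png

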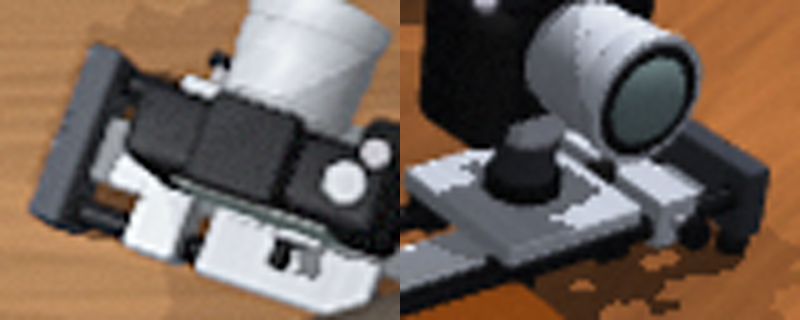

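Call:
{"name": "jog_arm", "arguments": {"motion": [[[0, 0, 0, 0, 0, 0, 0]]]}}

```text
t: 12.23
position: [0.5114, -0.0542, 0.0854]
ee_rot: [-2.434, 1.986, -0.001]
ft_force: [0.2, 1.2, 7.6]
finger_gap: 0.043
```

```bash
python3 st.py
```

```text
[ 0.5114 -0.0542  0.0854] [0.23 1.17 7.62] [ 0.545 -0.024  0.049] j6 -0.075 0.043 t 12.2333
eff6 -0.063
```

Call:
{"name": "jog_arm", "arguments": {"motion": [[[0, 0, 0, 0, 0, 0, 0]]]}}

```text
t: 12.32
position: [0.5114, -0.0542, 0.0854]
ee_rot: [-2.434, 1.986, -0.001]
ft_force: [-0.4, 1.6, 7.2]
finger_gap: 0.0429
```

```bash
python3 st.py; python3 - <<'E'
from h import *
v=[]
for i in range(12):
    get_image('top');v.append(get_obs()['ft_torque'][2])
print(np.round(v,3),np.mean(v),get_obs()['t'])
E
```

```text
[ 0.5114 -0.0542  0.0854] [-0.41  1.55  7.22] [0.55  0.021 0.054] j6 -0.075 0.0429 t 12.3167
eff6 -0.0539
[0.064 0.054 0.085 0.006 0.026 0.032 0.045 0.098 0.08  0.066 0.053 0.034] 0.0534771571550951 12.9167
```

Reads during camera calls average well, to about 0.008 N m, with an idle baseline of 0.053. I step on with averaged torque.

```bash
cat > tq.py <<'E'
from h import *
v=[];f=[]
for i in range(8):
    get_image('top');o=get_obs();v.append(o['ft_torque'][2]);f.append(o['ft_force'])
print('tz',np.mean(v).round(3),'f',np.mean(f,0).round(2),'j6',o['joints'][5].round(4),'t',o['t'])
E
```

Call:
{"name": "jog_arm", "arguments": {"motion": [[[0, 0, 0, 0, 0, 1.5, 0], [0, 0, 0, 0, 0, 1.5, 0]]]}}

```text
t: 13.08
position: [0.5114, -0.0542, 0.0854]
ee_rot: [-2.38, 2.05, -0.001]
ft_force: [-0.0, 1.1, 7.1]
finger_gap: 0.0428
```

```bash
python3 tq.py
```

```text
tz 0.039 f [-0.01  1.32  6.96] j6 -0.1275 t 13.4833
```

Call:
{"name": "jog_arm", "arguments": {"motion": [[[0, 0, 0, 0, 0, 1.5, 0], [0, 0, 0, 0, 0, 1.5, 0]]]}}

```text
t: 13.65
position: [0.5114, -0.0542, 0.0854]
ee_rot: [-2.325, 2.112, -0.001]
ft_force: [0.8, 1.0, 5.8]
finger_gap: 0.0427
```

```bash
python3 tq.py
```

```text
tz 0.045 f [-0.13  1.45  7.12] j6 -0.1799 t 14.05
```

Call:
{"name": "jog_arm", "arguments": {"motion": [[[0, 0, 0, 0, 0, 1.5, 0], [0, 0, 0, 0, 0, 1.5, 0]]]}}

```text
t: 14.22
position: [0.5115, -0.0542, 0.0855]
ee_rot: [-2.269, 2.172, -0.001]
ft_force: [0.2, 1.4, 6.1]
finger_gap: 0.043
```

```bash
python3 tq.py
```

```text
tz 0.04 f [-0.18  1.54  7.  ] j6 -0.2322 t 14.6167
```

Call:
{"name": "jog_arm", "arguments": {"motion": [[[0, 0, 0, 0, 0, 1.5, 0], [0, 0, 0, 0, 0, 1.5, 0]]]}}

```text
t: 14.78
position: [0.5115, -0.0542, 0.0854]
ee_rot: [-2.211, 2.23, -0.001]
ft_force: [1.5, 1.4, 7.2]
finger_gap: 0.0429
```

```bash
python3 tq.py; python3 tv.py
```

```text
tz 0.05 f [0.08 1.39 6.65] j6 -0.2846 t 15.1833
carriage shift px [-4.5 -1.5] 0.8756786584854126 mm 11.483476079486891
```

Call:
{"name": "jog_arm", "arguments": {"motion": [[[0, 0, 0, 0, 0, 1.5, 0], [0, 0, 0, 0, 0, 1.5, 0]]]}}

```text
t: 15.4
position: [0.5115, -0.0542, 0.0854]
ee_rot: [-2.152, 2.288, -0.001]
ft_force: [0.4, 1.0, 6.5]
finger_gap: 0.0428
```

```bash
python3 tq.py
```

```text
tz 0.082 f [0.66 1.81 6.69] j6 -0.3369 t 15.8
```

Call:
{"name": "jog_arm", "arguments": {"motion": [[[0, 0, 0, 0, 0, 1.5, 0], [0, 0, 0, 0, 0, 1.5, 0]]]}}

```text
t: 15.97
position: [0.5115, -0.0542, 0.0854]
ee_rot: [-2.092, 2.343, -0.001]
ft_force: [0.4, 1.3, 6.6]
finger_gap: 0.0431
```

```bash
python3 tq.py;python3 - <<'E'
from h import *
t=get_image('top')['frame'];s=get_image('scene')['frame']
r=lambda a:cv2.resize(a,(400,320),interpolation=cv2.INTER_CUBIC)
cv2.imwrite('pics/c9.png',np.hstack([r(t[155:219,130:210]),r(s[150:214,325:405])]))
E
```

```text
tz 0.103 f [0.53 1.39 6.42] j6 -0.3893 t 16.3667
```

View pics/c9.png

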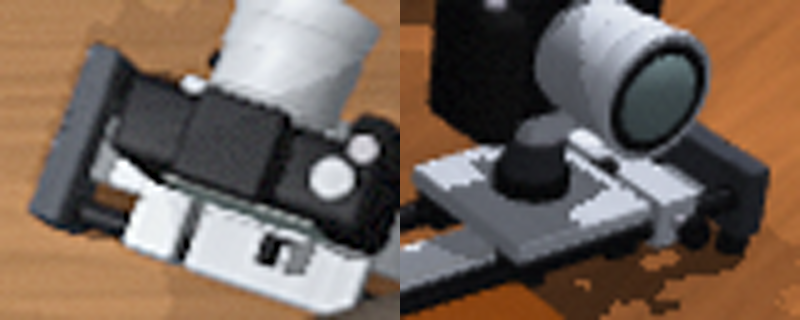

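The torque rose 0.045 → 0.082 → 0.103 N m. That matches the 0.03 N m/mm of the buffer, a squeeze of about 1.9 mm. The crops show the plate close to the end stop, with a dark gap at (185,240). Winding is done, so I release.

Call:
{"name": "jog_arm", "arguments": {"motion": [[[0, 0, 0, 0, 0, 0, 1], [0, 0, 0, 0, 0, 0, 1], [0, 0, 0, 0, 0, 0, 1], [0, 0, 0, 0, 0, 0, 1], [0, 0, 0, 0, 0, 0, 1], [0, 0, 0, 0, 0, 0, 1], [0, 0, 0, 0, 0, 0, 1], [0, 0, 0, 0, 0, 0, 1]]]}}

```text
t: 17.13
position: [0.511, -0.0543, 0.0847]
ee_rot: [2.093, -2.343, -0.0]
ft_force: [0.2, 0.7, -0.9]
finger_gap: 0.0854
```

Call:
{"name": "jog_arm", "arguments": {"motion": [[[0, 0, -0.5, 0, 0, 0, 1], [0, 0, -1.5, 0, 0, 0, 1], [0, 0, -2, 0, 0, 0, 1], [0, 0, -2, 0, 0, 0, 1], [0, 0, -2, 0, 0, 0, 1], [0, 0, -2, 0, 0, 0, 1], [0, 0, 0, 0, 0, 0, 1], [0, 0, 0, 0, 0, 0, 1]]]}}

```text
t: 17.8
position: [0.5117, -0.0541, 0.1863]
ee_rot: [-2.091, 2.341, -0.002]
ft_force: [0.2, -0.4, 0.4]
finger_gap: 0.0855
```

```bash
python3 st.py; python3 tv.py; python3 - <<'E'
from h import *
s=get_image('scene')['frame'];w=get_image('wrist')['frame']
s0=cv2.imread('pics/scene0.png')
r=lambda a:cv2.resize(a,(260,260),interpolation=cv2.INTER_CUBIC)
cv2.imwrite('pics/f10.png',np.hstack([r(s0[190:242,217:269]),r(s[190:242,217:269]),cv2.resize(w,(280,260))]))
E
```

```text
[ 0.5117 -0.0541  0.1863] [ 0.18 -0.4   0.42] [-0.041  0.047  0.025] j6 -0.389 0.0855 t 17.8
eff6 0.0002
carriage shift px [-5.5 -2. ] 0.7710118889808655 mm 14.168125624065144
```

View pics/f10.png

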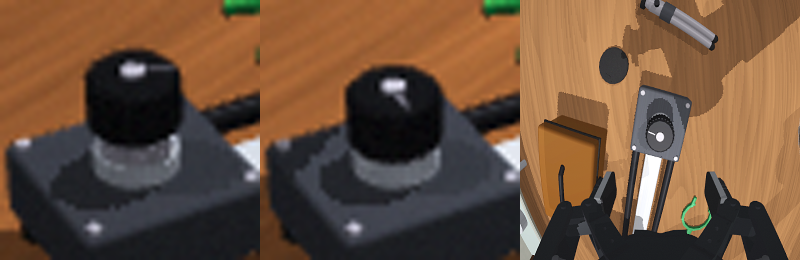

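The knob now sits about 3.4 px (~10 mm) lower over its collar than at the start, and the marker has turned. The carriage shift is 14.2 mm and stable, and the bystanders look undisturbed. As insurance against the opening pads having dragged the knob up, I pat its top lightly with shut fingers.

Call:
{"name": "jog_arm", "arguments": {"motion": [[[0, 0, 0, 0, 0, 0, 0], [0, 0, 0, 0, 0, 0, 0], [0, 0, 0.5, 0, 0, 0, 0], [0, 0, 1, 0, 0, 0, 0], [0, 0, 1, 0, 0, 0, 0], [0, 0, 1, 0, 0, 0, 0], [0, 0, 1, 0, 0, 0, 0], [0, 0, 0.5, 0, 0, 0, 0]]]}}

```text
t: 18.62
position: [0.51, -0.0544, 0.1326]
ee_rot: [2.091, -2.342, -0.002]
ft_force: [0.0, 0.6, -0.2]
finger_gap: 0.0
```

Call:
{"name": "jog_arm", "arguments": {"motion": [[[0, 0, 0.2, 0, 0, 0, 0], [0, 0, 0.2, 0, 0, 0, 0], [0, 0, 0, 0, 0, 0, 0], [0, 0, 0, 0, 0, 0, 0]]]}}

```text
t: 18.95
position: [0.5113, -0.0542, 0.1311]
ee_rot: [-2.093, 2.343, -0.001]
ft_force: [-0.2, -0.7, 0.0]
finger_gap: 0.0
```

Call:
{"name": "jog_arm", "arguments": {"motion": [[[0, 0, 0.1, 0, 0, 0, 0], [0, 0, 0.1, 0, 0, 0, 0], [0, 0, 0, 0, 0, 0, 0]]]}}

```text
t: 19.2
position: [0.511, -0.0543, 0.1289]
ee_rot: [-2.092, 2.343, -0.0]
ft_force: [0.5, 0.0, -0.9]
finger_gap: -0.0001
```

Call:
{"name": "jog_arm", "arguments": {"motion": [[[0, 0, 0.1, 0, 0, 0, 0], [0, 0, 0.1, 0, 0, 0, 0], [0, 0, 0.1, 0, 0, 0, 0], [0, 0, 0, 0, 0, 0, 0]]]}}

```text
t: 19.53
position: [0.5109, -0.0543, 0.1256]
ee_rot: [2.093, -2.343, -0.0]
ft_force: [-0.0, 0.2, -0.7]
finger_gap: -0.0001
```

Call:
{"name": "jog_arm", "arguments": {"motion": [[[0, 0, 0.1, 0, 0, 0, 0], [0, 0, 0, 0, 0, 0, 0]]]}}

```text
t: 19.7
position: [0.511, -0.0543, 0.1246]
ee_rot: [2.093, -2.343, -0.0]
ft_force: [-0.4, -0.5, 0.4]
finger_gap: 0.0
```

Call:
{"name": "jog_arm", "arguments": {"motion": [[[0, 0, 0.05, 0, 0, 0, 0], [0, 0, 0, 0, 0, 0, 0]]]}}

```text
t: 19.87
position: [0.511, -0.0543, 0.1242]
ee_rot: [2.093, -2.343, -0.0]
ft_force: [-0.1, -0.5, 0.0]
finger_gap: -0.0002
```

Call:
{"name": "jog_arm", "arguments": {"motion": [[[0, 0, 0.05, 0, 0, 0, 0], [0, 0, 0, 0, 0, 0, 0]]]}}

```text
t: 20.03
position: [0.511, -0.0543, 0.1237]
ee_rot: [2.093, -2.343, -0.0]
ft_force: [1.1, -0.3, -0.1]
finger_gap: -0.0001
```

Call:
{"name": "jog_arm", "arguments": {"motion": [[[0, 0, 0.05, 0, 0, 0, 0], [0, 0, 0.05, 0, 0, 0, 0]]]}}

```text
t: 20.2
position: [0.5111, -0.0543, 0.1228]
ee_rot: [-2.093, 2.343, -0.0]
ft_force: [-0.4, 0.3, -0.3]
finger_gap: -0.0002
```

Call:
{"name": "jog_arm", "arguments": {"motion": [[[0, 0, 0.05, 0, 0, 0, 0], [0, 0, 0, 0, 0, 0, 0]]]}}

```text
t: 20.37
position: [0.511, -0.0543, 0.1222]
ee_rot: [2.093, -2.343, -0.0]
ft_force: [-0.6, -0.5, -0.3]
finger_gap: -0.0001
```

Call:
{"name": "jog_arm", "arguments": {"motion": [[[0, 0, 0.05, 0, 0, 0, 0], [0, 0, 0, 0, 0, 0, 0]]]}}

```text
t: 20.53
position: [0.511, -0.0543, 0.1217]
ee_rot: [2.093, -2.343, -0.0]
ft_force: [0.5, -1.1, -0.3]
finger_gap: 0.0003
```

Call:
{"name": "jog_arm", "arguments": {"motion": [[[0, 0, 0.05, 0, 0, 0, 0], [0, 0, 0, 0, 0, 0, 0]]]}}

```text
t: 20.7
position: [0.511, -0.0543, 0.1212]
ee_rot: [2.093, -2.343, -0.0]
ft_force: [-0.7, -0.3, 0.4]
finger_gap: -0.0005
```

Call:
{"name": "jog_arm", "arguments": {"motion": [[[0, 0, 0.03, 0, 0, 0, 0], [0, 0, 0, 0, 0, 0, 0]]]}}

```text
t: 20.87
position: [0.511, -0.0543, 0.121]
ee_rot: [2.093, -2.343, -0.0]
ft_force: [0.0, 0.5, -0.4]
finger_gap: -0.0001
```

Call:
{"name": "jog_arm", "arguments": {"motion": [[[0, 0, 0.03, 0, 0, 0, 0], [0, 0, 0, 0, 0, 0, 0]]]}}

```text
t: 21.03
position: [0.511, -0.0543, 0.1206]
ee_rot: [2.093, -2.343, -0.0]
ft_force: [0.6, 0.2, -0.6]
finger_gap: 0.0
```

Call:
{"name": "jog_arm", "arguments": {"motion": [[[0, 0, 0.03, 0, 0, 0, 0], [0, 0, 0, 0, 0, 0, 0]]]}}

```text
t: 21.2
position: [0.511, -0.0543, 0.1204]
ee_rot: [-2.093, 2.343, 0.0]
ft_force: [0.1, -0.8, 0.2]
finger_gap: -0.0002
```

Call:
{"name": "jog_arm", "arguments": {"motion": [[[0, 0, 0.03, 0, 0, 0, 0], [0, 0, 0, 0, 0, 0, 0]]]}}

```text
t: 21.37
position: [0.511, -0.0543, 0.12]
ee_rot: [2.093, -2.343, -0.0]
ft_force: [1.0, -0.3, 0.4]
finger_gap: 0.0
```

Call:
{"name": "jog_arm", "arguments": {"motion": [[[0, 0, 0.05, 0, 0, 0, 0], [0, 0, 0, 0, 0, 0, 0]]]}}

```text
t: 21.53
position: [0.511, -0.0543, 0.1195]
ee_rot: [2.093, -2.343, -0.0]
ft_force: [0.5, -0.4, -0.1]
finger_gap: -0.0001
```

Call:
{"name": "jog_arm", "arguments": {"motion": [[[0, 0, 0.05, 0, 0, 0, 0], [0, 0, 0, 0, 0, 0, 0]]]}}

```text
t: 21.7
position: [0.511, -0.0543, 0.119]
ee_rot: [2.093, -2.343, -0.0]
ft_force: [1.1, -0.4, 0.7]
finger_gap: 0.0002
```

Call:
{"name": "jog_arm", "arguments": {"motion": [[[0, 0, 0.05, 0, 0, 0, 0], [0, 0, 0, 0, 0, 0, 0]]]}}

```text
t: 21.87
position: [0.511, -0.0543, 0.1185]
ee_rot: [2.093, -2.343, -0.0]
ft_force: [-0.3, 0.6, 0.4]
finger_gap: 0.0001
```

Call:
{"name": "jog_arm", "arguments": {"motion": [[[0, 0, 0.05, 0, 0, 0, 0], [0, 0, 0, 0, 0, 0, 0]]]}}

```text
t: 22.03
position: [0.511, -0.0543, 0.118]
ee_rot: [2.093, -2.343, -0.0]
ft_force: [0.0, -0.1, 0.3]
finger_gap: -0.0
```

Call:
{"name": "jog_arm", "arguments": {"motion": [[[0, 0, 0.05, 0, 0, 0, 0], [0, 0, 0.05, 0, 0, 0, 0], [0, 0, 0, 0, 0, 0, 0]]]}}

```text
t: 22.28
position: [0.511, -0.0543, 0.117]
ee_rot: [2.093, -2.343, -0.0]
ft_force: [0.2, 0.1, 1.1]
finger_gap: 0.0003
```

```bash
python3 st.py; python3 - <<'E'
from h import *
s=get_image('scene')['frame'];w=get_image('wrist')['frame']
cv2.imwrite('pics/f11.png',np.hstack([cv2.resize(s[175:245,203:283],(448,392),interpolation=cv2.INTER_CUBIC),cv2.resize(w[190:330,220:345],(350,392),interpolation=2)]))
E
```

```text
[ 0.511  -0.0543  0.117 ] [0.25 0.13 1.09] [-0.023  0.003 -0.003] j6 -0.389 0.0003 t 22.2833
eff6 0.0
```

View pics/f11.png

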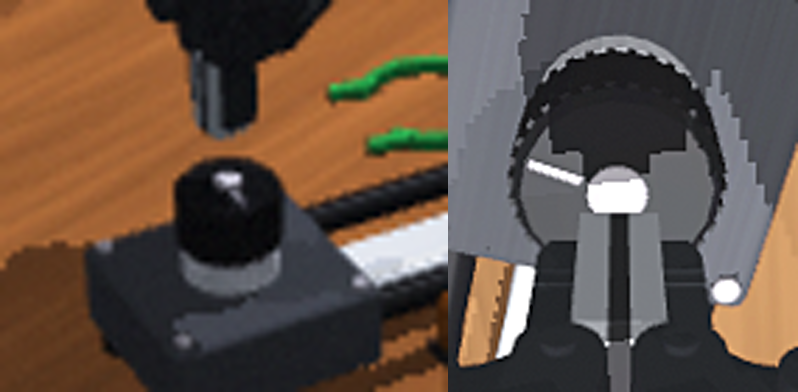

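The view shows the shut fingertips still about 20 mm above the knob, at (220,137) against the knob top at (228,185). They reach less far than stated, so I go on down.

Call:
{"name": "jog_arm", "arguments": {"motion": [[[0, 0, 0.2, 0, 0, 0, 0], [0, 0, 0.2, 0, 0, 0, 0], [0, 0, 0.2, 0, 0, 0, 0], [0, 0, 0.2, 0, 0, 0, 0], [0, 0, 0.1, 0, 0, 0, 0], [0, 0, 0, 0, 0, 0, 0]]]}}

```text
t: 22.88
position: [0.5108, -0.0543, 0.1077]
ee_rot: [2.092, -2.343, -0.0]
ft_force: [-0.1, 0.2, 0.2]
finger_gap: 0.0001
```

Call:
{"name": "jog_arm", "arguments": {"motion": [[[0, 0, 0.1, 0, 0, 0, 0], [0, 0, 0, 0, 0, 0, 0]]]}}

```text
t: 23.05
position: [0.511, -0.0543, 0.107]
ee_rot: [2.093, -2.343, -0.0]
ft_force: [-0.4, 0.3, 0.2]
finger_gap: 0.0001
```

Call:
{"name": "jog_arm", "arguments": {"motion": [[[0, 0, 0.1, 0, 0, 0, 0], [0, 0, 0, 0, 0, 0, 0]]]}}

```text
t: 23.22
position: [0.511, -0.0543, 0.106]
ee_rot: [2.093, -2.343, -0.0]
ft_force: [-0.4, 0.0, 1.3]
finger_gap: 0.0001
```

Call:
{"name": "jog_arm", "arguments": {"motion": [[[0, 0, 0.1, 0, 0, 0, 0], [0, 0, 0, 0, 0, 0, 0]]]}}

```text
t: 23.38
position: [0.511, -0.0543, 0.105]
ee_rot: [2.093, -2.343, -0.0]
ft_force: [-0.6, -0.4, -0.1]
finger_gap: -0.0
```

Call:
{"name": "jog_arm", "arguments": {"motion": [[[0, 0, 0.1, 0, 0, 0, 0], [0, 0, 0, 0, 0, 0, 0]]]}}

```text
t: 23.55
position: [0.511, -0.0543, 0.104]
ee_rot: [2.093, -2.343, -0.0]
ft_force: [0.9, 0.2, -0.3]
finger_gap: 0.0001
```

Call:
{"name": "jog_arm", "arguments": {"motion": [[[0, 0, 0.1, 0, 0, 0, 0], [0, 0, 0, 0, 0, 0, 0]]]}}

```text
t: 23.72
position: [0.511, -0.0543, 0.1029]
ee_rot: [2.093, -2.343, -0.0]
ft_force: [-0.4, -1.4, -0.0]
finger_gap: -0.0004
```

Call:
{"name": "jog_arm", "arguments": {"motion": [[[0, 0, 0.1, 0, 0, 0, 0], [0, 0, 0, 0, 0, 0, 0]]]}}

```text
t: 23.88
position: [0.5109, -0.0543, 0.102]
ee_rot: [2.093, -2.343, -0.0]
ft_force: [-1.4, -0.2, 0.4]
finger_gap: 0.0001
```

Call:
{"name": "jog_arm", "arguments": {"motion": [[[0, 0, 0.05, 0, 0, 0, 0], [0, 0, 0, 0, 0, 0, 0]]]}}

```text
t: 24.05
position: [0.511, -0.0543, 0.1015]
ee_rot: [2.093, -2.343, -0.0]
ft_force: [-0.0, 0.6, -0.3]
finger_gap: 0.0002
```

Call:
{"name": "jog_arm", "arguments": {"motion": [[[0, 0, 0.1, 0, 0, 0, 0], [0, 0, 0, 0, 0, 0, 0]]]}}

```text
t: 24.22
position: [0.511, -0.0543, 0.1005]
ee_rot: [2.093, -2.343, -0.0]
ft_force: [0.7, -0.1, -0.2]
finger_gap: -0.0
```

Call:
{"name": "jog_arm", "arguments": {"motion": [[[0, 0, 0.05, 0, 0, 0, 0], [0, 0, 0, 0, 0, 0, 0]]]}}

```text
t: 24.38
position: [0.511, -0.0543, 0.1]
ee_rot: [2.093, -2.343, -0.0]
ft_force: [0.5, 0.4, -0.1]
finger_gap: -0.0001
```

Call:
{"name": "jog_arm", "arguments": {"motion": [[[0, 0, 0.05, 0, 0, 0, 0], [0, 0, 0, 0, 0, 0, 0]]]}}

```text
t: 24.55
position: [0.511, -0.0543, 0.0995]
ee_rot: [2.093, -2.343, -0.0]
ft_force: [0.2, 0.3, 0.5]
finger_gap: -0.0003
```

Call:
{"name": "jog_arm", "arguments": {"motion": [[[0, 0, 0.05, 0, 0, 0, 0], [0, 0, 0, 0, 0, 0, 0]]]}}

```text
t: 24.72
position: [0.511, -0.0543, 0.099]
ee_rot: [2.093, -2.343, -0.0]
ft_force: [-0.2, -0.6, -0.2]
finger_gap: -0.0
```

Call:
{"name": "jog_arm", "arguments": {"motion": [[[0, 0, 0.05, 0, 0, 0, 0], [0, 0, 0, 0, 0, 0, 0]]]}}

```text
t: 24.88
position: [0.511, -0.0543, 0.0985]
ee_rot: [2.093, -2.343, -0.0]
ft_force: [-0.6, 0.9, 0.0]
finger_gap: -0.0002
```

Call:
{"name": "jog_arm", "arguments": {"motion": [[[0, 0, 0.05, 0, 0, 0, 0], [0, 0, 0, 0, 0, 0, 0]]]}}

```text
t: 25.05
position: [0.511, -0.0543, 0.098]
ee_rot: [2.093, -2.343, -0.0]
ft_force: [-0.3, 0.3, -0.7]
finger_gap: 0.0002
```

Call:
{"name": "jog_arm", "arguments": {"motion": [[[0, 0, 0.05, 0, 0, 0, 0], [0, 0, 0, 0, 0, 0, 0]]]}}

```text
t: 25.22
position: [0.511, -0.0543, 0.0975]
ee_rot: [2.093, -2.343, -0.0]
ft_force: [0.0, -0.0, -0.1]
finger_gap: 0.0001
```

Call:
{"name": "jog_arm", "arguments": {"motion": [[[0, 0, 0.05, 0, 0, 0, 0], [0, 0, 0, 0, 0, 0, 0]]]}}

```text
t: 25.38
position: [0.511, -0.0543, 0.097]
ee_rot: [2.093, -2.343, -0.0]
ft_force: [-0.7, -0.7, -0.0]
finger_gap: 0.0001
```

Call:
{"name": "jog_arm", "arguments": {"motion": [[[0, 0, 0.05, 0, 0, 0, 0], [0, 0, 0, 0, 0, 0, 0]]]}}

```text
t: 25.55
position: [0.5109, -0.0543, 0.0965]
ee_rot: [2.093, -2.343, -0.0]
ft_force: [0.1, 0.0, -0.5]
finger_gap: -0.0001
```

```bash
python3 - <<'E'
from h import *
s=get_image('scene')['frame'];w=get_image('wrist')['frame'];f=cv2.imread('pics/scene0.png')
cv2.imwrite('pics/f12.png',np.hstack([cv2.resize(s[175:245,203:283],(448,392),interpolation=cv2.INTER_CUBIC),cv2.resize(w[190:330,220:345],(350,392),interpolation=2)]))
E
```

```text
(no output)
```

View pics/f12.png

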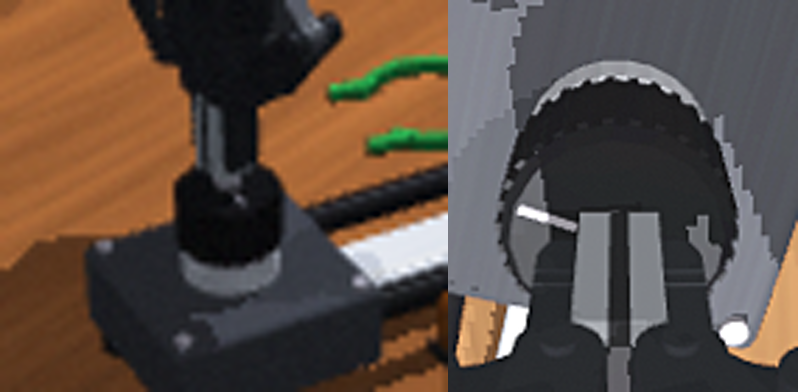

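The tips at (230,195) now cover the cap and are about to touch the knob top. A few finer steps follow.

Call:
{"name": "jog_arm", "arguments": {"motion": [[[0, 0, 0.04, 0, 0, 0, 0], [0, 0, 0, 0, 0, 0, 0]]]}}

```text
t: 25.82
position: [0.511, -0.0543, 0.0962]
ee_rot: [2.093, -2.343, -0.0]
ft_force: [0.4, -0.5, 0.7]
finger_gap: 0.0003
```

Call:
{"name": "jog_arm", "arguments": {"motion": [[[0, 0, 0.04, 0, 0, 0, 0], [0, 0, 0, 0, 0, 0, 0]]]}}

```text
t: 25.98
position: [0.511, -0.0543, 0.0957]
ee_rot: [2.093, -2.343, -0.0]
ft_force: [-0.9, 0.2, -0.4]
finger_gap: 0.0001
```

Call:
{"name": "jog_arm", "arguments": {"motion": [[[0, 0, 0.04, 0, 0, 0, 0], [0, 0, 0, 0, 0, 0, 0]]]}}

```text
t: 26.15
position: [0.511, -0.0543, 0.0953]
ee_rot: [2.093, -2.343, -0.0]
ft_force: [-0.2, -1.3, -0.5]
finger_gap: 0.0001
```

Call:
{"name": "jog_arm", "arguments": {"motion": [[[0, 0, 0.04, 0, 0, 0, 0], [0, 0, 0, 0, 0, 0, 0]]]}}

```text
t: 26.32
position: [0.511, -0.0543, 0.0949]
ee_rot: [2.093, -2.343, -0.0]
ft_force: [-0.3, -0.1, -0.0]
finger_gap: 0.0
```

Call:
{"name": "jog_arm", "arguments": {"motion": [[[0, 0, 0.04, 0, 0, 0, 0], [0, 0, 0, 0, 0, 0, 0]]]}}

```text
t: 26.48
position: [0.511, -0.0543, 0.0945]
ee_rot: [2.093, -2.343, -0.0]
ft_force: [0.6, -0.1, 0.2]
finger_gap: -0.0001
```

Call:
{"name": "jog_arm", "arguments": {"motion": [[[0, 0, 0.05, 0, 0, 0, 0], [0, 0, 0, 0, 0, 0, 0]]]}}

```text
t: 26.65
position: [0.511, -0.0543, 0.094]
ee_rot: [2.093, -2.343, -0.0]
ft_force: [0.3, -0.2, -0.8]
finger_gap: -0.0
```

Call:
{"name": "jog_arm", "arguments": {"motion": [[[0, 0, 0.05, 0, 0, 0, 0], [0, 0, 0, 0, 0, 0, 0]]]}}

```text
t: 26.82
position: [0.511, -0.0543, 0.0935]
ee_rot: [2.093, -2.343, -0.0]
ft_force: [0.3, 0.7, 0.4]
finger_gap: 0.0001
```

Call:
{"name": "jog_arm", "arguments": {"motion": [[[0, 0, 0.05, 0, 0, 0, 0], [0, 0, 0, 0, 0, 0, 0]]]}}

```text
t: 26.98
position: [0.511, -0.0543, 0.093]
ee_rot: [2.093, -2.343, -0.0]
ft_force: [1.6, 1.2, -0.9]
finger_gap: 0.0
```

Call:
{"name": "jog_arm", "arguments": {"motion": [[[0, 0, 0.05, 0, 0, 0, 0], [0, 0, 0, 0, 0, 0, 0]]]}}

```text
t: 27.15
position: [0.511, -0.0543, 0.0925]
ee_rot: [2.093, -2.343, -0.0]
ft_force: [-0.8, 0.2, -0.6]
finger_gap: 0.0004
```

```bash
python3 tq.py
```

```text
tz -0.009 f [0.07 0.   0.3 ] j6 -0.3893 t 27.55
```

Still no contact where it was expected. The probe is inconclusive, so I stop it and retreat straight up. Then I compare the knob's height in the scene picture against the one taken while it was held home.

Call:
{"name": "jog_arm", "arguments": {"motion": [[[0, 0, -1, 0, 0, 0, 0], [0, 0, -2, 0, 0, 0, 0], [0, 0, -3, 0, 0, 0, 0], [0, 0, -3, 0, 0, 0, 0], [0, 0, -2, 0, 0, 0, 0], [0, 0, 0, 0, 0, 0, 0], [0, 0, 0, 0, 0, 0, 0]]]}}

```text
t: 28.13
position: [0.5117, -0.0541, 0.2046]
ee_rot: [-2.091, 2.341, -0.003]
ft_force: [-0.0, 0.0, 0.1]
finger_gap: 0.0002
```

```bash
python3 tv.py; python3 - <<'E'
from h import *
s=get_image('scene');n=s['frame'];cv2.imwrite('pics/sf.png',n)
def prof(f): return cv2.cvtColor(f,6)[205:235,236:250].mean(1)
P=[prof(cv2.imread('pics/scene0.png')),prof(cv2.imread('pics/sb.png')),prof(n)]
for p in P: print(p.round(0).astype(int))
# expected px shift for 10 mm drop
def proj(X):
    M=R.from_rotvec(s['orientation']).as_matrix();c=M.T@(np.array(X)-s['origin']);f=210/np.tan(np.radians(s['vfov'])/2);return [s['cx']+f*c[0]/-c[2],s['cy']-f*c[1]/-c[2]]
print(proj([.511,-.054,.091]),proj([.511,-.054,.081]))
E
```

```text
carriage shift px [-5.5 -2. ] 0.749837338924408 mm 14.168125624065144
[39 22 20 19 17 11  9  9  8  8  8  8 13 30 64 84 83 87 95 93 90 82 55 40
 42 48 55 63 64 63]
[ 28  65  67  43  16  10  11  13  12  10  10  10  10   9  10  13  27  66
  98 101  98  88  58  37  37  37  38  38  38  39]
[34 79 81 46 36 32 25 18 13  9 10  9 10  9  9 14 26 66 96 98 96 86 58 43
 45 52 67 68 68 67]
[np.float64(243.28630847181248), np.float64(208.74051344086843)] [np.float64(243.42858837107335), np.float64(212.22475087712627)]
```

The released knob's lower edge matches the picture held home to under 0.05 px (less than 0.2 mm), and the carriage has not moved since release. I hand in.

```bash
python3 -c "
from plant import close_job
print(close_job())"
```

```text
the job is handed in; nothing more can be done
None
```

The knob is home in mesh, the carriage rests on the rubber buffer, and I handed the job in at about 28 s. `close_job` reports no verdict, so I have not seen the result.

**What I did**
- **Meshing:** I gripped the knob and lowered it onto the tooth tops with a push of 5–7 N. I did not rock it to and fro; I turned it one way, clockwise. The push-back dropped to about 0 between 24° and 30°. I then backed off 3° and pressed it home on its shoulder at about 7 N.
- **Winding:** I wound clockwise until the averaged wrist torque rose from 0.045 to 0.103 N m. At 0.03 N m per mm that is about 1.9 mm of buffer squeeze. Then I let go and retreated.

**Last checks**
- **Knob height:** its lower edge in the scene picture after release matches the picture held home to within 0.2 mm.
- **Carriage:** it shifted 14.2 mm after the knob was home. The knob's turn, less the play, gives about 14.3 mm. It read the same 10 s after release.
- **Bystanders:** they looked undisturbed in the last wrist view, but I did not measure their positions.

**Inconclusive or not confirmed**
- **Touch probe:** I tried to touch the knob's top with shut fingers and felt no contact, even down to a height where the stated finger length said there should be some. I stopped it there and relied on the picture comparison.
- **Buffer contact:** the camera hides the buffer in the top view, so contact rests on the torque rise, not on sight.

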